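# Check the gear shop's spring scale with brass weights

### The arm

A 7-joint arm with a two-finger parallel gripper is mounted at the origin on the work surface. World frame = base frame: x ahead of the robot, y to its left, z up, the work surface at z = 0. Lengths are in m, angles in rad, forces in N, time in s.
With the tool pointing down it reaches from about 0.4 to 0.85 m from the base axis. Payload 4.5 kg.
Tool frame: the origin (TCP) lies at the very end of the fingers, on their centre line; the grasp point (between the pads) lies 19 mm behind it; z points along the fingers, y is the line along which they close (so a half turn about z gives the same grasp; the last joint's range is limited). The gripper opens to 88 mm and grips with 3 to 60 N. Pads are 18 mm wide; open, the fingers measure 123 mm over their backs; the gripper's body (75 mm by 187 mm) begins 45 mm behind the grasp point.
Start: joints at [1.171, 0.689, -0.195, 1.565, 0.157, 0.902, -0.215], TCP at [0.263, -0.567, 0.239] pointing down, gripper open.
Joint ranges: [-3.01, 3.01], [-0.46, 2.08], [-1.47, 1.51], [0.13, 2.56], [-1, 4.14], [0.04, 2.09], [-2.66, 2.66]. Speed limits (rad/s): [2.57, 2.57, 3.14, 3.14, 3.14, 3.14, 3.14].

### API

Orientations are given as a unit quaternion [x, y, z, w].
In Python, from plant import r gives the robot as it stands. The module is installed in compiled form; this text tells all that it offers.
- The arm moves only by the tool step_arm, never from a script. Its argument "increments" is a list of rows, each a list of 2 entries, a list of its own where there are three numbers: the shift along the world's x, y, z in cm, then the turn, a rotation vector about the world's x, y, z in degrees. A call has exactly 10 rows; each row shifts and turns the commanded pose from where the row before left it; what a row does not reach is not made up. A row lasts 1/10 s, in which the tool goes at most 50 mm and 8.59 degrees, less where a joint would pass 70% of its speed; a pose out of reach is approached as far as the arm can. A call is refused whole if a number of a shift passes 5 or a number of a turn 8.59, either way. A call with a gripper value outside its range is refused whole. "fingers" is the opening, from 0 (shut) to 1 (fully open), set as the call begins (left out, the last holds). The fingers move at their own pace and stop on an object; "grip_force" is the grip in N (left out, the last holds). Time passes only in rows, so rows that do not move let the fingers close, or fill a call up. It gives the time, the measured TCP pose, the force, the opening and the grip force at its end, in the units of the state.
- r.get_state(): the state, without advancing time (a new reading comes with each control period).
- r.snapshot(name): name is "side" or "top" or "wrist"; returns (picture, depth): 400x640x3 uint8, red, green, blue; 400x640 float32, m along the optical axis (not along the pixel's ray), 0 where there is no reading.
- r.calibration(name): a dict with "fov_y" (degrees; the focal length in pixels is half the picture's height over the tangent of half this angle, whatever the lens; pixels are square), "cx", "cy" (the principal point, pixels), "k1" (the pictures are not rectified: a ray, as slopes to the right and down, at radius r is drawn at 1 + k1 r^2 times it, then the intrinsics apply), "R" (3x3) and "t" (3): a world point X has camera coordinates R X + t. Camera axes: x right, y down, z forward; pixel columns grow to the right and rows downward; lengths in m; the calibration is good to about 2 mm. A picture is of the moment at which its call begins: read the wrist's pose just before it. calibration takes no time and is no camera call; for the wrist camera it gives the pose at the moment of the call.
- r.finish_job(): hands the job in; it is judged then, once.
The state is a dict: "clock": time; "q": joint angles; "qd": joint speeds; "joint_torque": joint torques, N m; "tool_pos": TCP position; "eef_rot": TCP orientation; "contact_force": force on the tool from outside, world axes, zero at the start; "moment": the same for the moment, N m; "opening": opening from 0.0 (shut) to 1.0 (fully open); "finger_force": force on a finger pad.
Only numpy, scipy, OpenCV 4.12 (cv2) and the standard library are available. Lean on these libraries where they do the work, as an engineer would, in place of code of your own. Each camera call takes 0.05 s, during which the arm holds its last target. There are 200 camera calls.

### The job

Check the spring scale: lift the canister off its pan by the handle and stand it on the rubber mat, then, going from the smallest check weight to the largest, stand each weight that is there alone in the centre of the pan, let go until the pan has settled, and put it away upright in the wooden tray. Set everything down gently so that the pan never hits its bottom stop, finish by standing the canister back in the centre of the pan, and leave everything else on the bench where it is.

Things in the scene. Friction and masses are not known exactly. Their poses are not given: they have to be found in the camera images.
- scale: bench spring scale, fixed to the bench: grey body 180 x 180 mm, 44 mm tall, round dial (94 mm) sloping on its +x side, top of the dial at about 85 mm. Origin: centre of its underside on the bench, straight below the centre of the pan
- pan_top (a point): centre of the upper face of the scale's round flat aluminium pan (140 mm diameter, 6 mm thick, no rim; a dark 72 mm circle is drawn about its centre). The pan is the highest part of the scale, 92 mm above the bench when empty, and sinks straight down under load; this point moves with it
- pan (a joint): how far the pan has sunk, in m: 0 empty, grows downward, hard stop at 0.040. Spring 400 N/m with about 0.2 N of preload left when empty, well damped: 100 g sinks it about 2.5 mm, so the heaviest weight about 21 mm and the canister about 11 mm. A weight let fall on it from a few cm drives it to the stop
- canister: lidded steel canister, 92 mm diameter, about 0.45 kg (varies by a tenth or so); starts standing on the pan. Origin: centre of its underside, z up. Lid top at 96 mm. Bridge handle above the lid: black bar of 14 x 14 mm section, 90 mm long along the canister's own y, its centre line 143 mm above the origin, on two uprights at y = +-37 mm; free gap of 40 mm between lid and bar
- weight_tray: shallow wooden tray, fixed, 240 mm (own x) x 150 mm (own y), 22 mm tall; walls 6 mm, inner floor 6 mm above the origin. Origin: centre of its underside. Empty at the start; may be on the left or on the right of the scale
- mat: black rubber mat, fixed, 160 x 160 x 4 mm, on the other side of the scale from the tray. Origin: centre of its underside
- weight_a: brass check weight, smallest of the four sizes (may be absent), 0.29 kg: round foot 40 mm diameter and 18 mm tall, neck 18 mm diameter, then a grip knob 25 mm diameter and 24 mm tall; 56 mm tall in all. Origin: centre of its underside, z up; knob centre 44 mm above it. Starts upright on the bench between the robot and the scale
- weight_b: brass check weight, second of the four sizes (may be absent), 0.43 kg: round foot 48 mm diameter and 22 mm tall, neck 18 mm diameter, then a grip knob 25 mm diameter and 24 mm tall; 60 mm tall in all. Origin: centre of its underside, z up; knob centre 48 mm above it. Starts upright on the bench between the robot and the scale
- weight_c: brass check weight, third of the four sizes (may be absent), 0.63 kg: round foot 56 mm diameter and 26 mm tall, neck 18 mm diameter, then a grip knob 25 mm diameter and 24 mm tall; 64 mm tall in all. Origin: centre of its underside, z up; knob centre 52 mm above it. Starts upright on the bench between the robot and the scale
- weight_d: brass check weight, largest of the four sizes (may be absent), 0.88 kg: round foot 64 mm diameter and 29 mm tall, neck 18 mm diameter, then a grip knob 25 mm diameter and 24 mm tall; 67 mm tall in all. Origin: centre of its underside, z up; knob centre 55 mm above it. Starts upright on the bench between the robot and the scale
- pinion: bystander: small bevel pinion gear, 60 mm across, 38 mm tall; leave it where it is
- driver: bystander: screwdriver lying, 170 mm long; leave it where it is
- wrench: bystander: wrench lying flat, 180 mm long; leave it where it is
- bearing_cup: bystander: plain bearing cup (ring), 68 mm across, 18 mm tall; leave it where it is
There are look-alikes about, which are no part of the job. Leave any red look-alike of the canister alone.

How it is judged:
On the way, in this order (a step that is already met when the one before it is completed fails the run):
1. the canister stands upright on the rubber mat (centre within 40 mm of the mat's centre), released (horizontal distance between canister and mat below 0.04 m and height (world z) of canister below 0.012 m and linear speed of canister below 0.03 m/s and angle between canister's own z axis and vertical below 0.12 rad and contact force between the fingers and canister below 0.1 N), for 0.2 s.
2. weight_a (if present) stands alone on the pan, centred within 15 mm, released and settled for half a second (horizontal distance between weight_a and pan_top below 0.015 m and z of weight_a in the frame of pan_top between -0.006 and 0.006 m and linear speed of weight_a below 0.03 m/s and angle between weight_a's own z axis and vertical below 0.12 rad and contact force between the fingers and weight_a below 0.1 N and linear speed of weight_a below 0.015 m/s and horizontal distance between canister and weight_a above 0.1 m and horizontal distance between each of weight_b, weight_c, weight_d and weight_a above 0.088 m), for 0.5 s.
3. weight_b (if present) stands alone on the pan, centred within 15 mm, released and settled for half a second (horizontal distance between weight_b and pan_top below 0.015 m and z of weight_b in the frame of pan_top between -0.006 and 0.006 m and linear speed of weight_b below 0.03 m/s and angle between weight_b's own z axis and vertical below 0.12 rad and contact force between the fingers and weight_b below 0.1 N and linear speed of weight_b below 0.015 m/s and horizontal distance between canister and weight_b above 0.1 m and horizontal distance between each of weight_a, weight_c, weight_d and weight_b above 0.088 m), for 0.5 s.
4. weight_c (if present) stands alone on the pan, centred within 15 mm, released and settled for half a second (horizontal distance between weight_c and pan_top below 0.015 m and z of weight_c in the frame of pan_top between -0.006 and 0.006 m and linear speed of weight_c below 0.03 m/s and angle between weight_c's own z axis and vertical below 0.12 rad and contact force between the fingers and weight_c below 0.1 N and linear speed of weight_c below 0.015 m/s and horizontal distance between canister and weight_c above 0.1 m and horizontal distance between each of weight_a, weight_b, weight_d and weight_c above 0.088 m), for 0.5 s.
5. weight_d (if present) stands alone on the pan, centred within 15 mm, released and settled for half a second (horizontal distance between weight_d and pan_top below 0.015 m and z of weight_d in the frame of pan_top between -0.006 and 0.006 m and linear speed of weight_d below 0.03 m/s and angle between weight_d's own z axis and vertical below 0.12 rad and contact force between the fingers and weight_d below 0.1 N and linear speed of weight_d below 0.015 m/s and horizontal distance between canister and weight_d above 0.1 m and horizontal distance between each of weight_a, weight_b, weight_c and weight_d above 0.088 m), for 0.5 s.
At the end, for the whole second after the job is handed in: The canister stands upright on the pan, its centre within 15 mm of the pan's; every weight that was there stands upright on the floor of the wooden tray; all released and at rest (horizontal distance between canister and pan_top below 0.015 m and z of canister in the frame of pan_top between -0.006 and 0.006 m and linear speed of each of canister, weight_a, weight_b, weight_c, weight_d below 0.03 m/s and angle between each of canister, weight_a, weight_b, weight_c, weight_d's own z axis and vertical below 0.12 rad and contact force between the fingers and canister below 0.1 N and x of weight_a in the frame of weight_tray between -0.112 and 0.112 m and y of weight_a in the frame of weight_tray between -0.067 and 0.067 m and z of each of weight_a, weight_b, weight_c, weight_d in the frame of weight_tray below 0.014 m and contact force between the fingers and weight_a below 0.1 N and x of weight_b in the frame of weight_tray between -0.112 and 0.112 m and y of weight_b in the frame of weight_tray between -0.067 and 0.067 m and contact force between the fingers and weight_b below 0.1 N and x of weight_c in the frame of weight_tray between -0.112 and 0.112 m and y of weight_c in the frame of weight_tray between -0.067 and 0.067 m and contact force between the fingers and weight_c below 0.1 N and x of weight_d in the frame of weight_tray between -0.112 and 0.112 m and y of weight_d in the frame of weight_tray between -0.067 and 0.067 m and contact force between the fingers and weight_d below 0.1 N); the robot touches nothing.
It fails at once if the pan is driven to its bottom stop (sunk more than 38 mm) (value of joint pan above 0.038 m).
It fails at once if a bystander is moved by more than 40 mm (distance of any of pinion, driver, wrench, bearing_cup from where it was at the start of the episode above 0.04 m).
Of weight_a, weight_b, weight_c, weight_d only 2 to 3 are there at a start; the rules pass over those that are not, and their reading is None.
At some moment in a run one of weight_a, weight_b, weight_c, weight_d, canister may be knocked a few centimetres aside while the robot is not near it.
It also fails if it takes over 210 s, if anything falls off the work surface, if the arm or the gripper's body presses on something with over 40 N, if the wrist force passes 120 N, or if a joint passes its speed limit or range.

## Working session

There is one attempt and no reset: what is moved stays moved. The work goes in short steps, Python scripts to look and compute and a tool call to move; the robot and the scene stay as the last step left them, time stands still between calls to the robot, and variables do not carry over. Pictures are saved under pics/ and viewed, at most 14 in all, crops included, and the job is handed in when it is done.

Besides the shell and the picture viewer there is one more tool, called after "Call:" in YAML: its name, and indented under it one key for each argument. step_arm: Moves the arm, as the interface text tells. Its arguments: {"type":"object","properties":{"increments":{"type":"array","items":{"type":"array"}},"fingers":{"type":"number"},"grip_force":{"type":"number"}},"required":["increments"]}

```bash
mkdir -p pics; cat > h.py <<'E'
from plant import r
import numpy as np, cv2
def cal(n):
    c=r.calibration(n); f=200/np.tan(np.radians(c["fov_y"])/2)
    return c,f
def rays(n,uv,c=None):
    c=c or r.calibration(n); f=200/np.tan(np.radians(c["fov_y"])/2)
    uv=np.atleast_2d(np.asarray(uv,float)); d=np.stack([(uv[:,0]-c["cx"])/f,(uv[:,1]-c["cy"])/f],1)
    s=d.copy()
    for _ in range(20): s=d/(1+c["k1"]*(s**2).sum(1,keepdims=True))
    R=np.array(c["R"]);t=np.array(c["t"])
    return -R.T@t,np.c_[s,np.ones(len(s))]@R
def plane(n,uv,z,c=None):
    o,d=rays(n,uv,c); return o+d*((z-o[2])/d[:,2])[:,None]
def cloud(n,dep,c):
    v,u=np.mgrid[0:400,0:640]; o,d=rays(n,np.c_[u.ravel(),v.ravel()],c)
    P=o+d*dep.reshape(-1,1); P[dep.ravel()<=0]=np.nan
    return P.reshape(400,640,3)
E
python3 - <<'E'
from h import *
for n in("top","side"):
    c=r.calibration(n);p,d=r.snapshot(n);np.savez(f"{n}.npz",p=p,d=d)
    cv2.imwrite(f"pics/{n}0.png",p[:,:,::-1]); print(n,c["fov_y"],c["k1"],-np.array(c["R"]).T@c["t"])
s=r.get_state();print(s["tool_pos"],s["eef_rot"],s["contact_force"],s["opening"])
E
```

```text
top 46.477406820775826 -0.12030544367254375 [0.48813858 0.01529641 1.23043796]
side 54.90764622499259 -0.02443951994857065 [ 0.53139314 -0.57616788  0.66356632]
[ 0.26240909 -0.56661894  0.23801294] [ 9.76560784e-01  2.15240278e-01 -2.47823793e-04 -7.72623227e-04] [-0.18429959 -0.0383274  -0.16583631] 0.9986633909046255
```

View pics/top0.png

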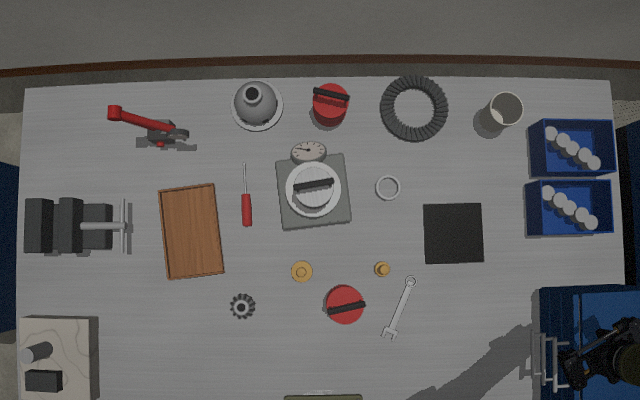

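View pics/side0.png

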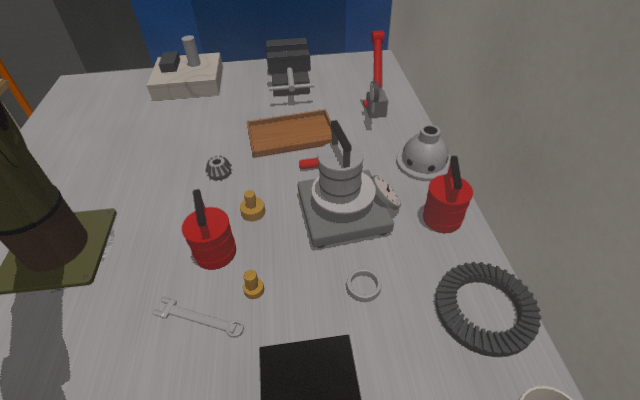

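Top view: canister on the scale at (314,188), tray (191,231), mat (453,233), and two brass weights at (302,271) and (382,269). There are red decoys at (345,304) and (331,103). The side view agrees. Next I measure these.

```bash
python3 - <<'E'
from h import *
c=r.calibration("top");D=np.load("top.npz");p,d=D["p"],D["d"];P=cloud("top",d,c)
def box(u0,v0,u1,v1,m): 
    o=np.zeros((400,640),bool);o[v0:v1,u0:u1]=1;return o&m
z=P[...,2];hsv=cv2.cvtColor(p,cv2.COLOR_RGB2HSV).astype(int);h,s,v=[hsv[...,i] for i in range(3)]
brass=(h>12)&(h<30)&(s>110)&(v>80)
def rect(m,zz,n=1):
    cs,_=cv2.findContours(m.astype(np.uint8),0,2);k=max(cs,key=cv2.contourArea)[:,0]
    return cv2.minAreaRect(plane("top",k,zz,c)[:,:2].astype(np.float32)*1000)
for nm,b in(("w1",(280,250,325,295)),("w2",(360,250,400,290))):
    m=box(*b,brass); 
    zz=z[m]; print(nm,m.sum(),np.nanpercentile(zz,[50,90,98]))
    k=m&(z>np.nanpercentile(zz,98)-.008);print(" knob",np.nanmean(P[k],0),k.sum())
    f=m&(z>.01)&(z<.034); print(" foot z",np.nanmedian(z[f]),"extent",np.nanmax(P[f],0)-np.nanmin(P[f],0),rect(m,np.nanmedian(z[f])))
print("tray",rect(box(150,175,230,285,(h<20)&(s>80)&(v>50)),.022))
print("mat",rect(box(410,190,500,280,v<70),.004))
m=box(275,160,350,220,(v<80)&(z>.2));print("handle",rect(m,np.nanmedian(z[m])),np.nanmedian(z[m]),np.nanmean(P[m],0))
m=box(270,140,360,240,(z<.055)&(z>.035));print("scale body",rect(m,.044))
for zz,b in((.08,(275,150,350,225)),):
    m=box(*b,(abs(z-.081)<.008)); print("pan",np.nanmedian(z[m]),rect(m,np.nanmedian(z[m])))
m=box(280,160,350,220,(abs(z-.177)<.01)); print("lid",np.nanmedian(z[m]),rect(m,np.nanmedian(z[m])))
for nm,uv in(("pinion",(243,306)),("driver",(245,195)),("wrench",(400,305)),("cup",(387,187)),("decoy",(345,304)),("decoy2",(331,103))):print(nm,P[uv[1],uv[0]])
E
```

```text
w1 342 [0.02766076 0.0646101  0.06666798]
 knob [0.42833637 0.05199627 0.06418661] 76
 foot z 0.026769315244409175 extent [0.05164514 0.05160734 0.0123271 ] ((427.67767333984375, 52.826744079589844), (51.445125579833984, 51.25431823730469), 89.21438598632812)
w2 156 [0.02255665 0.05828548 0.06066253]
 knob [ 0.4307369  -0.15754757  0.05670604] 66
 foot z 0.018334139398480387 extent [0.03670803 0.03351641 0.01211449] ((428.9427185058594, -155.78585815429688), (33.90622329711914, 36.230628967285156), 88.76759338378906)
tray ((534.7716674804688, 342.3584899902344), (238.38478088378906, 152.2047576904297), 6.752468109130859)
mat ((519.6484985351562, -351.7010803222656), (159.04763793945312, 159.93751525878906), 0.6909377574920654)
handle ((623.5208129882812, 17.326171875), (16.5345516204834, 87.84906768798828), 9.208505630493164) 0.23169931795320764 [0.62435761 0.01810501 0.23123475]
scale body ((633.0051879882812, 19.38890838623047), (181.89134216308594, 179.29864501953125), 5.891266345977783)
pan 0.08165048502320604 ((641.7219848632812, 19.79163360595703), (136.80520629882812, 152.95823669433594), 89.1387939453125)
lid 0.1779973375020213 ((601.6876220703125, 14.01601791381836), (44.34244918823242, 90.21553039550781), 9.211029052734375)
pinion [0.3412998  0.20115142 0.04025114]
driver [0.62590868 0.19573462 0.03104372]
wrench [ 0.33322099 -0.20438295  0.00515656]
cup [ 6.45223513e-01 -1.78594220e-01  9.01934942e-05]
decoy [ 0.35004751 -0.05449023  0.09703323]
decoy2 [ 0.84736002 -0.02964211  0.09584803]
```

The scene holds weight_a at (0.430,-0.157) and weight_c at (0.428,0.052). The handle is at (0.624,0.018,z 0.225), with its bar turned about 9 degrees. I'm moving above it.

Call:
step_arm:
  increments:
    - [[1.8,2.9,1],[0,0,3.7]]
    - [[1.8,2.9,1],[0,0,3.7]]
    - [[1.8,2.9,1],[0,0,3.7]]
    - [[1.8,2.9,1],[0,0,3.7]]
    - [[1.8,2.9,1],[0,0,3.7]]
    - [[1.8,2.9,1],[0,0,3.7]]
    - [[1.8,2.9,1],[0,0,3.7]]
    - [[1.8,2.9,1],[0,0,3.7]]
    - [[1.8,2.9,1],[0,0,3.7]]
    - [[1.8,2.9,1],[0,0,3.7]]
  fingers: 1
  grip_force: 25

```text
clock: 1.1
tool_pos: [0.443, -0.2758, 0.3389]
eef_rot: [0.857, 0.515, -0.0, -0.0]
contact_force: [1.5, -0.7, 0.4]
opening: 1.003
finger_force: 0.0
```

Call:
step_arm:
  increments:
    - [[1.8,2.9,0],[0,0,3.7]]
    - [[1.8,2.9,0],[0,0,3.7]]
    - [[1.8,2.9,0],[0,0,3.7]]
    - [[1.8,2.9,0],[0,0,3.7]]
    - [[1.8,2.9,0],[0,0,3.7]]
    - [[1.8,2.9,0],[0,0,3.7]]
    - [[1.8,2.9,0],[0,0,3.7]]
    - [[1.8,2.9,0],[0,0,3.7]]
    - [[1.8,2.9,0],[0,0,3.7]]
    - [[0,0,0],[0,0,0]]

```text
clock: 2.1
tool_pos: [0.6059, -0.01, 0.3383]
eef_rot: [0.671, 0.741, 0.002, -0.001]
contact_force: [-0.3, 0.1, -0.3]
opening: 0.999
finger_force: 0.0
```

```bash
cat >> h.py <<'E'
from scipy.spatial.transform import Rotation as Ro
def st():
    s=r.get_state(); R=Ro.from_quat(s["eef_rot"]).as_matrix(); 
    print("t",round(s["clock"],2),"tcp",np.round(s["tool_pos"],4),"yaw(y)",round(np.degrees(np.arctan2(R[1,1],R[0,1])),2),"zax",np.round(R[:,2],3),"F",np.round(s["contact_force"],1),"op",round(s["opening"],3),"ff",s["finger_force"],"q7",round(s["q"][6],2)); return s
E
python3 - <<'E'
from h import *
st()
c=r.calibration("wrist");p,d=r.snapshot("wrist");np.savez("w.npz",p=p,d=d);cv2.imwrite("pics/w0.png",p[:,:,::-1])
P=cloud("wrist",d,c);v=p.max(2);z=P[...,2]
m=(z>.215)&(z<.25)&(v<90)&(abs(P[...,0]-.62)<.1)&(abs(P[...,1]-.02)<.1)
print(m.sum()); Q=P[m]
if len(Q)>20: print(cv2.minAreaRect(Q[:,:2].astype(np.float32)*1000),np.median(Q,0))
E
```

```text
t 2.1 tcp [ 0.6059 -0.01    0.3383] yaw(y) 5.65 zax [ 0.     0.005 -1.   ] F [-0.3  0.1 -0.3] op 0.999 ff 0.0 q7 -0.26
1705
((626.0018920898438, 16.466705322265625), (14.057963371276855, 88.19804382324219), 9.281440734863281) [0.62542324 0.01949306 0.23175685]
```

View pics/w0.png

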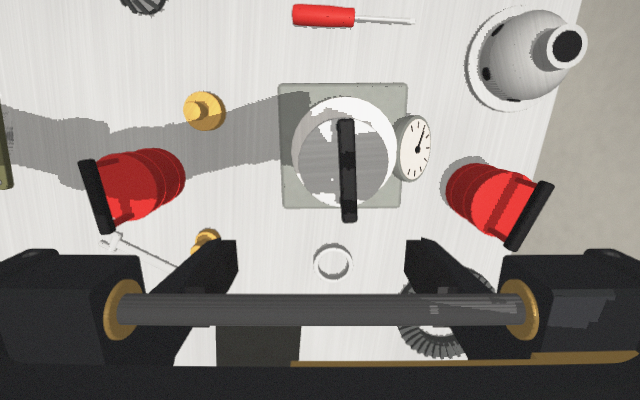

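The wrist view confirms the handle: bar (347,170), measured at (0.626,0.0165), 9.3 degrees. Next I align and descend.

Call:
step_arm:
  increments:
    - [[1.0,1.35,0],[0,0,1.8]]
    - [[1.0,1.3,0],[0,0,1.8]]
    - [[0,0,-2.2],[0,0,0]]
    - [[0,0,-2.2],[0,0,0]]
    - [[0,0,-2.2],[0,0,0]]
    - [[0,0,-2.2],[0,0,0]]
    - [[0,0,-2.2],[0,0,0]]
    - [[0,0,-1.5],[0,0,0]]
    - [[0,0,-1.0],[0,0,0]]
    - [[0,0,0],[0,0,0]]

```text
clock: 3.15
tool_pos: [0.6236, 0.0087, 0.2024]
eef_rot: [0.652, 0.758, -0.002, -0.001]
contact_force: [0.1, 0.0, 0.5]
opening: 1.001
finger_force: 0.0
```

```bash
python3 - <<'E'
from h import *
st()
c=r.calibration("top");D=np.load("top.npz")
P=cloud("top",D["d"],c);z=P[...,2]
m=(abs(z-.0815)<.006)&(np.hypot(P[...,0]-.633,P[...,1]-.02)<.1);m=cv2.morphologyEx(m.astype(np.uint8),2,np.ones((3,3)))
Q=P[m>0]; a=np.degrees(np.arctan2(Q[:,1]-.019,Q[:,0]-.633)).round(-1)
E=np.array([Q[a==k][np.argmax(np.hypot(*(Q[a==k][:,:2]-[.633,.019]).T))] for k in np.unique(a) if abs(k)>50])
print(len(E)); 
A=np.c_[2*E[:,:2],np.ones(len(E))];x=np.linalg.lstsq(A,(E[:,:2]**2).sum(1),rcond=None)[0];print("pan fit",x[:2],np.sqrt(x[2]+x[0]**2+x[1]**2))
E
```

```text
t 3.15 tcp [0.6236 0.0087 0.2024] yaw(y) 8.66 zax [-0.003 -0.001 -1.   ] F [0.1 0.  0.5] op 1.001 ff 0.0 q7 -0.34
26
pan fit [0.6327002 0.0194478] 0.0693042986367486
```

Call:
step_arm:
  increments:
    - [[0.05,0.4,0],[0,0,0.3]]
    - [[0.05,0.4,0],[0,0,0.3]]
    - [[0,0,0],[0,0,0]]
    - [[0,0,0],[0,0,0]]
    - [[0,0,0],[0,0,0]]
    - [[0,0,0],[0,0,0]]
    - [[0,0,0],[0,0,0]]
    - [[0,0,0],[0,0,0]]
    - [[0,0,0],[0,0,0]]
    - [[0,0,0],[0,0,0]]

```text
clock: 4.15
tool_pos: [0.6257, 0.0184, 0.2037]
eef_rot: [0.647, 0.762, 0.0, -0.0]
contact_force: [0.0, 0.1, -0.0]
opening: 0.999
finger_force: 0.0
```

Call:
step_arm:
  increments:
    - [[0,0,0],[0,0,0]]
    - [[0,0,0],[0,0,0]]
    - [[0,0,0],[0,0,0]]
    - [[0,0,0],[0,0,0]]
    - [[0,0,0],[0,0,0]]
    - [[0,0,0],[0,0,0]]
    - [[0,0,0],[0,0,0]]
    - [[0,0,0],[0,0,0]]
    - [[0,0,0],[0,0,0]]
    - [[0,0,0],[0,0,0]]
  fingers: 0
  grip_force: 30

```text
clock: 5.15
tool_pos: [0.6259, 0.0185, 0.2038]
eef_rot: [0.647, 0.762, 0.0, 0.0]
contact_force: [-0.4, -0.6, 0.6]
opening: 0.144
finger_force: 30.0
```

Call:
step_arm:
  increments:
    - [[0,0,0.3],[0,0,0]]
    - [[0,0,0.5],[0,0,0]]
    - [[0,0,0.7],[0,0,0]]
    - [[0,0,1],[0,0,0]]
    - [[0,0,1],[0,0,0]]
    - [[0,0,1],[0,0,0]]
    - [[0,0,1],[0,0,0]]
    - [[0,0,1],[0,0,0]]
    - [[0,0,0.5],[0,0,0]]
    - [[0,0,0],[0,0,0]]

```text
clock: 6.15
tool_pos: [0.6262, 0.0185, 0.2748]
eef_rot: [0.647, 0.762, 0.001, 0.001]
contact_force: [0.6, -0.1, -4.9]
opening: 0.152
finger_force: 30.0
```

Call:
step_arm:
  increments:
    - [[-0.3,-1,0],[0,0,0]]
    - [[-0.6,-2,0],[0,0,0]]
    - [[-0.7,-2.5,0],[0,0,0]]
    - [[-0.7,-2.5,0],[0,0,0]]
    - [[-0.7,-2.5,0],[0,0,0]]
    - [[-0.7,-2.5,0],[0,0,0]]
    - [[-0.7,-2.5,0],[0,0,0]]
    - [[-0.7,-2.5,0],[0,0,0]]
    - [[-0.7,-2.5,0],[0,0,0]]
    - [[-0.7,-2.5,0],[0,0,0]]

```text
clock: 7.15
tool_pos: [0.5593, -0.2136, 0.273]
eef_rot: [0.647, 0.762, -0.001, -0.001]
contact_force: [-0.3, -0.7, -4.3]
opening: 0.154
finger_force: 30.0
```

Call:
step_arm:
  increments:
    - [[-0.7,-2.5,0],[0,0,0]]
    - [[-0.7,-2.5,0],[0,0,0]]
    - [[-0.7,-2.5,0],[0,0,0]]
    - [[-0.7,-2.5,0],[0,0,0]]
    - [[-0.7,-2.5,0],[0,0,0]]
    - [[-0.4,-1.0,0],[0,0,0]]
    - [[0,0,0],[0,0,0]]
    - [[0,0,0],[0,0,0]]
    - [[0,0,0],[0,0,0]]
    - [[0,0,0],[0,0,0]]

```text
clock: 8.15
tool_pos: [0.5225, -0.3448, 0.2739]
eef_rot: [0.646, 0.763, 0.0, -0.0]
contact_force: [0.0, -0.3, -4.3]
opening: 0.15
finger_force: 30.0
```

Call:
step_arm:
  increments:
    - [[-0.1,-0.3,-1],[0,0,0]]
    - [[-0.1,-0.3,-2],[0,0,0]]
    - [[0,0,-2],[0,0,0]]
    - [[0,0,-2],[0,0,0]]
    - [[0,0,-2],[0,0,0]]
    - [[0,0,-2],[0,0,0]]
    - [[0,0,-1.5],[0,0,0]]
    - [[0,0,-1],[0,0,0]]
    - [[0,0,-0.6],[0,0,0]]
    - [[0,0,-0.3],[0,0,0]]

```text
clock: 9.15
tool_pos: [0.5199, -0.3526, 0.1295]
eef_rot: [0.647, 0.762, 0.0, 0.0]
contact_force: [-0.6, -0.3, -3.0]
opening: 0.152
finger_force: 30.0
```

Call:
step_arm:
  increments:
    - [[0,0,-0.1],[0,0,0]]
    - [[0,0,-0.1],[0,0,0]]
    - [[0,0,-0.1],[0,0,0]]
    - [[0,0,-0.1],[0,0,0]]
    - [[0,0,0],[0,0,0]]
    - [[0,0,0],[0,0,0]]
    - [[0,0,0],[0,0,0]]
    - [[0,0,0],[0,0,0]]
    - [[0,0,0],[0,0,0]]
    - [[0,0,0],[0,0,0]]

```text
clock: 10.15
tool_pos: [0.5201, -0.3526, 0.1262]
eef_rot: [0.647, 0.762, 0.0, 0.0]
contact_force: [-0.7, 0.8, 3.1]
opening: 0.153
finger_force: 30.0
```

Call:
step_arm:
  increments:
    - [[0,0,0],[0,0,0]]
    - [[0,0,0],[0,0,0]]
    - [[0,0,0],[0,0,0]]
    - [[0,0,0],[0,0,0]]
    - [[0,0,0],[0,0,0]]
    - [[0,0,1],[0,0,0]]
    - [[0,0,2],[0,0,0]]
    - [[0,0,3],[0,0,0]]
    - [[0,0,3],[0,0,0]]
    - [[0,0,1],[0,0,0]]
  fingers: 1

```text
clock: 11.15
tool_pos: [0.5216, -0.3531, 0.2296]
eef_rot: [0.647, 0.762, 0.001, 0.003]
contact_force: [1.6, 0.5, -0.5]
opening: 1.001
finger_force: 0.0
```

Call:
step_arm:
  increments:
    - [[-1,2.2,0],[0,0,2.4]]
    - [[-1,2.2,0],[0,0,2.4]]
    - [[-1,2.2,0],[0,0,2.4]]
    - [[-1,2.2,0],[0,0,2.4]]
    - [[-1,2.2,0],[0,0,2.4]]
    - [[-1,2.2,0],[0,0,2.4]]
    - [[-1,2.2,0],[0,0,2.4]]
    - [[-1,2.2,0],[0,0,2.4]]
    - [[-0.5,1.5,0],[0,0,2]]
    - [[0,0,0],[0,0,0]]

```text
clock: 12.15
tool_pos: [0.4343, -0.1598, 0.2259]
eef_rot: [0.494, 0.869, 0.0, -0.0]
contact_force: [-0.6, 0.0, 0.2]
opening: 1.0
finger_force: 0.0
```

```bash
cat > loc.py <<'E'
from h import *
# brass knobs / canister handle via top camera (depth)
def look(name="top"):
    c=r.calibration(name);p,d=r.snapshot(name);P=cloud(name,d,c);z=P[...,2]
    hsv=cv2.cvtColor(p,cv2.COLOR_RGB2HSV).astype(int);h,s,v=[hsv[...,i] for i in range(3)]
    m=((h>12)&(h<30)&(s>110)&(v>60)&(z>.012)&(z<.2)).astype(np.uint8)
    m=cv2.morphologyEx(m,3,np.ones((3,3)))
    n,l,S,_=cv2.connectedComponentsWithStats(m)
    for i in range(1,n):
        if S[i,4]<60: continue
        k=l==i; zt=np.nanpercentile(z[k],97); kk=k&(z>zt-.006)
        q=P[kk]; print(name,"brass",S[i,:5],"knob mid",np.round((q.max(0)+q.min(0))/2,4),"mean",np.round(q.mean(0),4),"top",round(zt,4))
    return p,P
E
python3 - <<'E'
from loc import *
st(); p,P=look("top"); cv2.imwrite("pics/t1.png",p[:,:,::-1]); p,P=look("wrist"); cv2.imwrite("pics/w1.png",p[:,:,::-1])
E
```

```text
t 12.15 tcp [ 0.4343 -0.1598  0.2259] yaw(y) 30.79 zax [-0.     0.001 -1.   ] F [-0.6  0.   0.2] op 1.0 ff 0.0 q7 0.22
top brass [210 183  12  79 194] knob mid [0.558  0.2752 0.0247] mean [0.5576 0.2746 0.0231] top 0.0265
top brass [158 186  37  91 182] knob mid [0.5356 0.3826 0.0249] mean [0.5623 0.4053 0.0237] top 0.0266
top brass [291 261  21  21 343] knob mid [0.4283 0.0528 0.065 ] mean [0.4284 0.0518 0.0644] top 0.0667
top brass [375 262  12  14 110] knob mid [ 0.4295 -0.1537  0.0575] mean [ 0.4286 -0.1528  0.0572] top 0.0596
top brass [193 265  30  12  61] knob mid [0.4312 0.2917 0.0248] mean [0.4253 0.2885 0.0239] top 0.0273
wrist brass [ 391    0   58   30 1281] knob mid [0.4301 0.0399 0.039 ] mean [0.4327 0.0374 0.0291] top 0.0327
wrist brass [302 157  33  34 854] knob mid [ 0.43   -0.159   0.0553] mean [ 0.4294 -0.1589  0.0563] top 0.0576
```

View pics/t1.png

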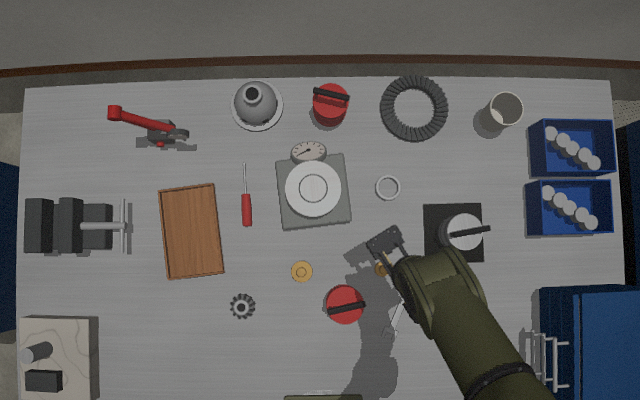

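View pics/w1.png

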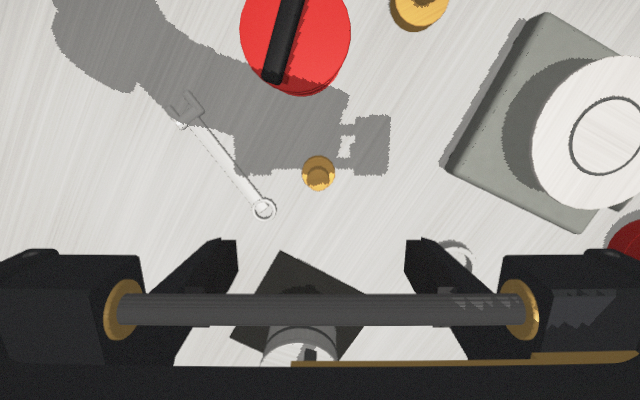

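Top: the canister stands on the mat (462,232), the pan is empty, and weight_a is under the gripper. The wrist view puts the knob at (318,172), i.e. (0.430,-0.159). I'm descending.

Call:
step_arm:
  increments:
    - [[-0.2,0.1,-2],[0,0,0]]
    - [[-0.2,0,-3],[0,0,0]]
    - [[0,0,-3],[0,0,0]]
    - [[0,0,-3],[0,0,0]]
    - [[0,0,-3],[0,0,0]]
    - [[0,0,-2.5],[0,0,0]]
    - [[0,0,-2],[0,0,0]]
    - [[0,0,-1],[0,0,0]]
    - [[0,0,-0.5],[0,0,0]]
    - [[0,0,0],[0,0,0]]

```text
clock: 13.25
tool_pos: [0.4311, -0.1614, 0.025]
eef_rot: [0.496, 0.868, -0.001, 0.0]
contact_force: [-0.4, -0.4, 0.9]
opening: 0.999
finger_force: 0.0
```

Call:
step_arm:
  increments:
    - [[0,0,0],[0,0,0]]
    - [[0,0,0],[0,0,0]]
    - [[0,0,0],[0,0,0]]
    - [[0,0,0],[0,0,0]]
    - [[0,0,0],[0,0,0]]
    - [[0,0,0],[0,0,0]]
    - [[0,0,0],[0,0,0]]
    - [[0,0,0],[0,0,0]]
    - [[0,0,0],[0,0,0]]
    - [[0,0,0],[0,0,0]]
  fingers: 0
  grip_force: 30

```text
clock: 14.25
tool_pos: [0.4307, -0.1606, 0.0257]
eef_rot: [0.496, 0.868, 0.0, -0.0]
contact_force: [0.4, 0.1, -0.1]
opening: 0.27
finger_force: 30.0
```

Call:
step_arm:
  increments:
    - [[0,0,0.6],[0,0,0]]
    - [[0,0,1.2],[0,0,0]]
    - [[0,0,1.6],[0,0,0]]
    - [[0,0,1.6],[0,0,0]]
    - [[0,0,1.6],[0,0,0]]
    - [[0,0,1.6],[0,0,0]]
    - [[0,0,1.6],[0,0,0]]
    - [[0,0,1.6],[0,0,0]]
    - [[0,0,1.2],[0,0,0]]
    - [[0,0,0.4],[0,0,0]]

```text
clock: 15.25
tool_pos: [0.4307, -0.1609, 0.1564]
eef_rot: [0.496, 0.868, 0.0, 0.0]
contact_force: [-0.1, -0.5, -2.9]
opening: 0.274
finger_force: 30.0
```

Call:
step_arm:
  increments:
    - [[1.2,1,0],[0,0,0]]
    - [[2.5,2,0],[0,0,0]]
    - [[2.5,2.3,0],[0,0,0]]
    - [[2.5,2.3,0],[0,0,0]]
    - [[2.5,2.3,0],[0,0,0]]
    - [[2.5,2.3,0],[0,0,0]]
    - [[2.5,2.3,0],[0,0,0]]
    - [[2.5,2,0],[0,0,0]]
    - [[1.2,1.0,0],[0,0,0]]
    - [[0.3,0.4,0],[0,0,0]]

```text
clock: 16.25
tool_pos: [0.6338, 0.022, 0.1544]
eef_rot: [0.495, 0.869, 0.001, -0.001]
contact_force: [-1.0, -1.1, -3.0]
opening: 0.269
finger_force: 30.0
```

```bash
python3 - <<'E'
from loc import *
st(); p,P=look("top")
z=P[...,2];m=(abs(z-.092)<.006)&(np.hypot(P[...,0]-.633,P[...,1]-.02)<.1)
print(m.sum(),np.nanmedian(z[m]))
E
```

```text
t 16.25 tcp [0.6338 0.022  0.1544] yaw(y) 30.71 zax [-0.     0.002 -1.   ] F [-1.  -1.1 -3. ] op 0.269 ff 30.00060623511672 q7 -0.07
top brass [198 183  25  93 259] knob mid [0.5401 0.2891 0.0248] mean [0.5215 0.2759 0.0234] top 0.0268
top brass [158 190  14  90 155] knob mid [0.527  0.4146 0.0248] mean [0.5339 0.415  0.0236] top 0.0268
top brass [291 261  21  21 343] knob mid [0.4282 0.0529 0.0648] mean [0.4282 0.0522 0.064 ] top 0.0662
554 0.09260596931284337
```

Call:
step_arm:
  increments:
    - [[-0.1,-0.2,-0.6],[0,0,0]]
    - [[0,-0.2,-0.9],[0,0,0]]
    - [[0,0,-0.8],[0,0,0]]
    - [[0,0,-0.5],[0,0,0]]
    - [[0,0,-0.4],[0,0,0]]
    - [[0,0,-0.3],[0,0,0]]
    - [[0,0,-0.2],[0,0,0]]
    - [[0,0,-0.2],[0,0,0]]
    - [[0,0,-0.2],[0,0,0]]
    - [[0,0,0],[0,0,0]]

```text
clock: 17.3
tool_pos: [0.6318, 0.0145, 0.1148]
eef_rot: [0.496, 0.868, 0.0, 0.0]
contact_force: [-0.4, 0.3, -1.8]
opening: 0.27
finger_force: 30.0
```

Call:
step_arm:
  increments:
    - [[0,0,-0.1],[0,0,0]]
    - [[0,0,-0.1],[0,0,0]]
    - [[0,0,-0.1],[0,0,0]]
    - [[0,0,-0.1],[0,0,0]]
    - [[0,0,0],[0,0,0]]
    - [[0,0,0],[0,0,0]]
    - [[0,0,0],[0,0,0]]
    - [[0,0,0],[0,0,0]]
    - [[0,0,0],[0,0,0]]
    - [[0,0,0],[0,0,0]]

```text
clock: 18.3
tool_pos: [0.6319, 0.0145, 0.1108]
eef_rot: [0.496, 0.868, 0.0, 0.0]
contact_force: [1.1, 1.3, -0.1]
opening: 0.271
finger_force: 30.0
```

Call:
step_arm:
  increments:
    - [[0,0,0],[0,0,0]]
    - [[0,0,0],[0,0,0]]
    - [[0,0,0],[0,0,0]]
    - [[0,0,0],[0,0,0]]
    - [[0,0,0],[0,0,0]]
    - [[0,0,0],[0,0,0]]
    - [[0,0,0],[0,0,0]]
    - [[0,0,0],[0,0,0]]
    - [[0,0,0],[0,0,0]]
    - [[0,0,0],[0,0,0]]
  fingers: 0.7

```text
clock: 19.3
tool_pos: [0.6317, 0.0144, 0.1108]
eef_rot: [0.496, 0.868, 0.0, 0.0]
contact_force: [0.1, 0.2, -0.3]
opening: 0.698
finger_force: 0.0
```

Call:
step_arm:
  increments:
    - [[0,0,0],[0,0,0]]
    - [[0,0,0],[0,0,0]]
    - [[0,0,0],[0,0,0]]
    - [[0,0,0],[0,0,0]]
    - [[0,0,0],[0,0,0]]
    - [[0,0,0],[0,0,0]]
    - [[0,0,0],[0,0,0]]
    - [[0,0,0],[0,0,0]]
    - [[0,0,0],[0,0,0]]
    - [[0,0,0],[0,0,0]]

```text
clock: 20.3
tool_pos: [0.6317, 0.0144, 0.1107]
eef_rot: [0.496, 0.868, 0.0, 0.0]
contact_force: [0.7, 0.1, -0.3]
opening: 0.699
finger_force: 0.0
```

```bash
python3 - <<'E'
from loc import *
st(); p,P=look("wrist"); cv2.imwrite("pics/w2.png",p[:,:,::-1])
p,P=look("top")
z=P[...,2];m=(abs(z-.09)<.01)&(np.hypot(P[...,0]-.633,P[...,1]-.02)<.065);print(m.sum(),np.nanmedian(z[m]))
E
```

```text
t 20.3 tcp [0.6317 0.0144 0.1107] yaw(y) 30.56 zax [ 0.  0. -1.] F [ 0.7  0.1 -0.3] op 0.699 ff 0.0 q7 -0.1
wrist brass [  24    0  119   66 5431] knob mid [0.4289 0.0479 0.0627] mean [0.4323 0.0467 0.0634] top 0.0647
wrist brass [ 286  205   71   89 5085] knob mid [0.6277 0.0233 0.1626] mean [0.6286 0.0197 0.1425] top 0.1426
wrist brass [158 280  30  61 884] knob mid [0.5874 0.0146 0.1944] mean [0.5873 0.0156 0.1943] top 0.1969
wrist brass [454 280  30  61 891] knob mid [0.6528 0.0534 0.1945] mean [0.652  0.0538 0.1942] top 0.1967
wrist brass [475 352 110   8 430] knob mid [0.6647 0.0536 0.1998] mean [0.6645 0.0542 0.1998] top 0.2008
top brass [180 183  44  95 294] knob mid [0.5373 0.3117 0.0246] mean [0.5132 0.2842 0.0232] top 0.0268
top brass [158 190  21  90 163] knob mid [0.5269 0.4028 0.0255] mean [0.5213 0.4122 0.024 ] top 0.0271
top brass [291 261  21  21 341] knob mid [0.4282 0.0529 0.0648] mean [0.4278 0.0523 0.0645] top 0.0669
502 0.08608294917201553
```

View pics/w2.png

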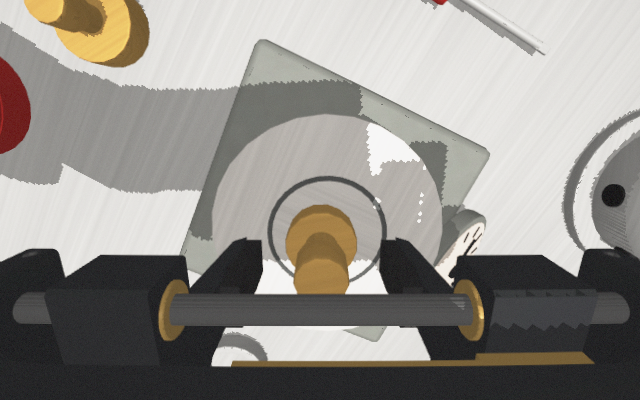

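weight_a stands inside the pan circle (326,235) and has settled. I'm regrasping it and carrying it to the tray.

Call:
step_arm:
  increments:
    - [[0,0,0],[0,0,0]]
    - [[0,0,0],[0,0,0]]
    - [[0,0,0],[0,0,0]]
    - [[0,0,0],[0,0,0]]
    - [[0,0,0],[0,0,0]]
    - [[0,0,0],[0,0,0]]
    - [[0,0,0],[0,0,0]]
    - [[0,0,0],[0,0,0]]
    - [[0,0,0],[0,0,0]]
    - [[0,0,0],[0,0,0]]
  fingers: 0

```text
clock: 21.4
tool_pos: [0.6319, 0.0144, 0.1108]
eef_rot: [0.496, 0.868, 0.0, 0.0]
contact_force: [0.3, 0.3, 0.2]
opening: 0.27
finger_force: 30.0
```

Call:
step_arm:
  increments:
    - [[0,0,0.3],[0,0,0]]
    - [[0,0,0.6],[0,0,0]]
    - [[0,0,1],[0,0,0]]
    - [[0,0,1],[0,0,0]]
    - [[0,0,1],[0,0,0]]
    - [[0,1,0.8],[0,0,0]]
    - [[0,2,0.3],[0,0,0]]
    - [[-0.3,2.5,0],[0,0,0]]
    - [[-0.3,2.5,0],[0,0,0]]
    - [[-0.3,2.5,0],[0,0,0]]

```text
clock: 22.4
tool_pos: [0.6224, 0.1215, 0.1614]
eef_rot: [0.496, 0.869, 0.0, -0.0]
contact_force: [1.1, -0.4, -2.9]
opening: 0.271
finger_force: 30.0
```

Call:
step_arm:
  increments:
    - [[-0.3,3,0],[0,0,0]]
    - [[-0.3,3,0],[0,0,0]]
    - [[-0.3,3,0],[0,0,0]]
    - [[-0.3,3,0],[0,0,0]]
    - [[-0.3,3,0],[0,0,0]]
    - [[-0.3,3,0],[0,0,0]]
    - [[0,2.5,0],[0,0,0]]
    - [[0,1.5,0],[0,0,0]]
    - [[0,1,0],[0,0,0]]
    - [[0,0,0],[0,0,0]]

```text
clock: 23.4
tool_pos: [0.6042, 0.3507, 0.1608]
eef_rot: [0.495, 0.869, 0.0, -0.0]
contact_force: [0.3, 0.0, -2.1]
opening: 0.27
finger_force: 30.0
```

Call:
step_arm:
  increments:
    - [[0,0,-1],[0,0,0]]
    - [[0,0,-2],[0,0,0]]
    - [[0,0,-2],[0,0,0]]
    - [[0,0,-2],[0,0,0]]
    - [[0,0,-2],[0,0,0]]
    - [[0,0,-1.5],[0,0,0]]
    - [[0,0,-1],[0,0,0]]
    - [[0,0,-0.6],[0,0,0]]
    - [[0,0,-0.3],[0,0,0]]
    - [[0,0,-0.2],[0,0,0]]

```text
clock: 24.4
tool_pos: [0.6051, 0.3496, 0.0351]
eef_rot: [0.496, 0.868, 0.001, 0.0]
contact_force: [-0.5, -0.1, -2.8]
opening: 0.272
finger_force: 30.0
```

Call:
step_arm:
  increments:
    - [[0,0,-0.1],[0,0,0]]
    - [[0,0,-0.1],[0,0,0]]
    - [[0,0,-0.1],[0,0,0]]
    - [[0,0,0],[0,0,0]]
    - [[0,0,0],[0,0,0]]
    - [[0,0,0],[0,0,0]]
    - [[0,0,0],[0,0,0]]
    - [[0,0,0],[0,0,0]]
    - [[0,0,0],[0,0,0]]
    - [[0,0,0],[0,0,0]]

```text
clock: 25.4
tool_pos: [0.6047, 0.3494, 0.0317]
eef_rot: [0.496, 0.868, 0.0, 0.0]
contact_force: [0.9, -1.2, -2.9]
opening: 0.269
finger_force: 30.0
```

Call:
step_arm:
  increments:
    - [[0,0,-0.1],[0,0,0]]
    - [[0,0,-0.1],[0,0,0]]
    - [[0,0,0],[0,0,0]]
    - [[0,0,0],[0,0,0]]
    - [[0,0,0],[0,0,0]]
    - [[0,0,0],[0,0,0]]
    - [[0,0,0],[0,0,0]]
    - [[0,0,0],[0,0,0]]
    - [[0,0,0],[0,0,0]]
    - [[0,0,0],[0,0,0]]

```text
clock: 26.4
tool_pos: [0.6049, 0.3495, 0.0313]
eef_rot: [0.496, 0.868, 0.0, 0.0]
contact_force: [-3.0, -1.9, 7.6]
opening: 0.27
finger_force: 30.0
```

Call:
step_arm:
  increments:
    - [[0,0,0],[0,0,0]]
    - [[0,0,0],[0,0,0]]
    - [[0,0,0],[0,0,0]]
    - [[0,0,0],[0,0,0]]
    - [[0,0,0],[0,0,0]]
    - [[0,0,1],[0,0,0]]
    - [[0,0,3],[0,0,0]]
    - [[0,0,4.5],[0,0,0]]
    - [[0,0,4.5],[0,0,0]]
    - [[0,0,4],[0,0,0]]
  fingers: 1

```text
clock: 27.4
tool_pos: [0.6049, 0.3498, 0.2029]
eef_rot: [0.496, 0.868, 0.001, 0.0]
contact_force: [0.5, -0.2, 0.5]
opening: 1.0
finger_force: 0.0
```

Call:
step_arm:
  increments:
    - [[-1.9,-3,0],[0,0,-7]]
    - [[-1.9,-3,0],[0,0,-7]]
    - [[-1.9,-3,0],[0,0,-7]]
    - [[-1.9,-3,0],[0,0,-7]]
    - [[-1.9,-3,0],[0,0,-7]]
    - [[-1.9,-3,0],[0,0,-7]]
    - [[-1.9,-3,0],[0,0,-7]]
    - [[-1.9,-3,0],[0,0,-7]]
    - [[-1.9,-3,0],[0,0,-7]]
    - [[0,0,0],[0,0,0]]

```text
clock: 28.4
tool_pos: [0.4304, 0.0747, 0.2002]
eef_rot: [0.878, 0.478, -0.003, 0.001]
contact_force: [-0.3, 0.5, 0.0]
opening: 0.998
finger_force: 0.0
```

```bash
python3 - <<'E'
from loc import *
st(); p,P=look("wrist"); p,P=look("top"); cv2.imwrite("pics/t3.png",p[:,:,::-1])
E
```

```text
t 28.4 tcp [0.4304 0.0747 0.2002] yaw(y) -32.85 zax [-0.003 -0.005 -1.   ] F [-0.3  0.5  0. ] op 0.998 ff 0.0 q7 -1.18
wrist brass [191   0  61  33 634] knob mid [0.4443 0.2702 0.0208] mean [0.4386 0.2634 0.0216] top 0.0235
wrist brass [ 306  175   50   50 1954] knob mid [0.4273 0.0504 0.0627] mean [0.4275 0.0512 0.064 ] top 0.0651
top brass [192 183  32  92 234] knob mid [0.5412 0.2964 0.0246] mean [0.5438 0.2776 0.0234] top 0.0268
top brass [159 190  10  78 141] knob mid [0.5427 0.4152 0.0248] mean [0.5402 0.4156 0.0233] top 0.0264
top brass [176 197  20  16 205] knob mid [0.6033 0.3515 0.0638] mean [0.6026 0.3517 0.063 ] top 0.0658
top brass [302 263  10  17 102] knob mid [0.427  0.0454 0.0641] mean [0.4272 0.0444 0.0642] top 0.0661
```

View pics/t3.png

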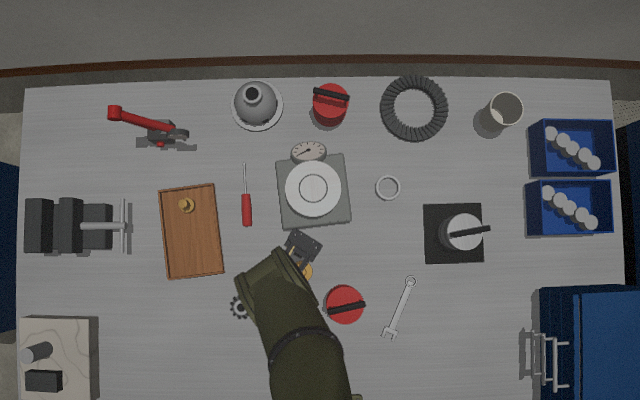

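weight_a stands upright in the tray at (186,205), the canister is still on the mat, and weight_c is at (0.4275,0.0515). I'm descending to it.

Call:
step_arm:
  increments:
    - [[-0.2,-1.1,0],[0,0,-1]]
    - [[-0.1,-1.0,-1],[0,0,-1]]
    - [[0,0,-2.5],[0,0,0]]
    - [[0,0,-2.5],[0,0,0]]
    - [[0,0,-2.5],[0,0,0]]
    - [[0,0,-2.5],[0,0,0]]
    - [[0,0,-1.0],[0,0,0]]
    - [[0,0,0],[0,0,0]]
    - [[0,0,0],[0,0,0]]
    - [[0,0,0],[0,0,0]]

```text
clock: 29.5
tool_pos: [0.4314, 0.0587, 0.0803]
eef_rot: [0.885, 0.466, 0.001, 0.0]
contact_force: [0.5, 0.2, -0.0]
opening: 0.999
finger_force: 0.0
```

Call:
step_arm:
  increments:
    - [[-0.2,-0.4,0],[0,0,0]]
    - [[-0.2,-0.3,-0.5],[0,0,0]]
    - [[0,0,-1.0],[0,0,0]]
    - [[0,0,-1.0],[0,0,0]]
    - [[0,0,-1.0],[0,0,0]]
    - [[0,0,-0.6],[0,0,0]]
    - [[0,0,-0.4],[0,0,0]]
    - [[0,0,-0.2],[0,0,0]]
    - [[0,0,0],[0,0,0]]
    - [[0,0,0],[0,0,0]]

```text
clock: 30.5
tool_pos: [0.4281, 0.051, 0.0405]
eef_rot: [0.885, 0.466, -0.003, -0.001]
contact_force: [-0.7, 0.2, -0.1]
opening: 1.0
finger_force: 0.0
```

Call:
step_arm:
  increments:
    - [[0,0,0],[0,0,0]]
    - [[0,0,0],[0,0,0]]
    - [[0,0,0],[0,0,0]]
    - [[0,0,0],[0,0,0]]
    - [[0,0,0],[0,0,0]]
    - [[0,0,0],[0,0,0]]
    - [[0,0,0],[0,0,0]]
    - [[0,0,0],[0,0,0]]
    - [[0,0,0],[0,0,0]]
    - [[0,0,0],[0,0,0]]
  fingers: 0
  grip_force: 40

```text
clock: 31.5
tool_pos: [0.4279, 0.0515, 0.0405]
eef_rot: [0.885, 0.466, -0.003, -0.001]
contact_force: [-2.2, 0.8, -0.4]
opening: 0.27
finger_force: 40.0
```

Call:
step_arm:
  increments:
    - [[0,0,0.6],[0,0,0]]
    - [[0,0,1.2],[0,0,0]]
    - [[0,0,1.6],[0,0,0]]
    - [[0,0,1.6],[0,0,0]]
    - [[0,0,1.6],[0,0,0]]
    - [[0,0,1.6],[0,0,0]]
    - [[0,0,1.6],[0,0,0]]
    - [[0,0,1.6],[0,0,0]]
    - [[0,0,1.2],[0,0,0]]
    - [[0,0,0.4],[0,0,0]]

```text
clock: 32.5
tool_pos: [0.4282, 0.0506, 0.1709]
eef_rot: [0.885, 0.466, -0.003, -0.0]
contact_force: [-0.5, -0.7, -6.9]
opening: 0.272
finger_force: 40.0
```

Call:
step_arm:
  increments:
    - [[1.2,-0.2,0],[0,0,0]]
    - [[2.2,-0.3,0],[0,0,0]]
    - [[2.5,-0.4,0],[0,0,0]]
    - [[2.5,-0.4,0],[0,0,0]]
    - [[2.5,-0.4,0],[0,0,0]]
    - [[2.5,-0.4,0],[0,0,0]]
    - [[2.5,-0.4,0],[0,0,0]]
    - [[2.5,-0.4,0],[0,0,0]]
    - [[1.5,-0.2,0],[0,0,0]]
    - [[0.5,0,0],[0,0,0]]

```text
clock: 33.5
tool_pos: [0.6328, 0.0188, 0.1685]
eef_rot: [0.885, 0.465, -0.004, -0.0]
contact_force: [0.6, 0.4, -6.6]
opening: 0.276
finger_force: 40.0
```

Call:
step_arm:
  increments:
    - [[0,0,-0.4],[0,0,0]]
    - [[0,0,-0.5],[0,0,0]]
    - [[0,0,-0.5],[0,0,0]]
    - [[0,0,-0.5],[0,0,0]]
    - [[0,0,-0.5],[0,0,0]]
    - [[0,0,-0.3],[0,0,0]]
    - [[0,0,-0.2],[0,0,0]]
    - [[0,0,0],[0,0,0]]
    - [[0,0,0],[0,0,0]]
    - [[0,0,0],[0,0,0]]

```text
clock: 34.5
tool_pos: [0.6325, 0.0203, 0.1418]
eef_rot: [0.885, 0.466, -0.002, -0.0]
contact_force: [0.2, 0.2, -6.3]
opening: 0.268
finger_force: 40.0
```

Call:
step_arm:
  increments:
    - [[0,0,-0.4],[0,0,0]]
    - [[0,0,-0.4],[0,0,0]]
    - [[0,0,-0.3],[0,0,0]]
    - [[0,0,-0.2],[0,0,0]]
    - [[0,0,-0.2],[0,0,0]]
    - [[0,0,-0.2],[0,0,0]]
    - [[0,0,-0.2],[0,0,0]]
    - [[0,0,-0.2],[0,0,0]]
    - [[0,0,-0.1],[0,0,0]]
    - [[0,0,0],[0,0,0]]

```text
clock: 35.5
tool_pos: [0.6323, 0.0202, 0.1196]
eef_rot: [0.885, 0.466, -0.003, -0.0]
contact_force: [-1.5, -0.6, -0.8]
opening: 0.271
finger_force: 40.0
```

Call:
step_arm:
  increments:
    - [[0,0,-0.1],[0,0,0]]
    - [[0,0,-0.1],[0,0,0]]
    - [[0,0,0],[0,0,0]]
    - [[0,0,0],[0,0,0]]
    - [[0,0,0],[0,0,0]]
    - [[0,0,0],[0,0,0]]
    - [[0,0,0],[0,0,0]]
    - [[0,0,0],[0,0,0]]
    - [[0,0,0],[0,0,0]]
    - [[0,0,0],[0,0,0]]

```text
clock: 36.5
tool_pos: [0.6323, 0.0202, 0.1175]
eef_rot: [0.885, 0.466, -0.003, -0.0]
contact_force: [-1.7, -1.0, -0.8]
opening: 0.269
finger_force: 40.0
```

Call:
step_arm:
  increments:
    - [[0,0,0],[0,0,0]]
    - [[0,0,0],[0,0,0]]
    - [[0,0,0],[0,0,0]]
    - [[0,0,0],[0,0,0]]
    - [[0,0,0],[0,0,0]]
    - [[0,0,0],[0,0,0]]
    - [[0,0,0],[0,0,0]]
    - [[0,0,0],[0,0,0]]
    - [[0,0,0],[0,0,0]]
    - [[0,0,0],[0,0,0]]
  fingers: 0.7

```text
clock: 37.5
tool_pos: [0.6323, 0.0202, 0.1175]
eef_rot: [0.885, 0.466, -0.003, -0.0]
contact_force: [-0.0, -0.4, 0.4]
opening: 0.7
finger_force: 0.0
```

Call:
step_arm:
  increments:
    - [[0,0,0],[0,0,0]]
    - [[0,0,0],[0,0,0]]
    - [[0,0,0],[0,0,0]]
    - [[0,0,0],[0,0,0]]
    - [[0,0,0],[0,0,0]]
    - [[0,0,0],[0,0,0]]
    - [[0,0,0],[0,0,0]]
    - [[0,0,0],[0,0,0]]
    - [[0,0,0],[0,0,0]]
    - [[0,0,0],[0,0,0]]

```text
clock: 38.5
tool_pos: [0.6323, 0.0202, 0.1175]
eef_rot: [0.885, 0.466, -0.003, -0.0]
contact_force: [-1.0, -0.5, 0.6]
opening: 0.702
finger_force: 0.0
```

```bash
python3 - <<'E'
from loc import *
st(); p,P=look("wrist"); cv2.imwrite("pics/w4.png",p[:,:,::-1])
E
```

```text
t 38.5 tcp [0.6323 0.0202 0.1175] yaw(y) -34.44 zax [-0.005 -0.002 -1.   ] F [-1.  -0.5  0.6] op 0.702 ff 0.0 q7 -1.31
wrist brass [  0   0  34  44 720] knob mid [0.5246 0.267  0.0205] mean [0.5266 0.2663 0.0204] top 0.023
wrist brass [ 273  190   96  104 7657] knob mid [0.6361 0.0268 0.1657] mean [0.6338 0.0223 0.1421] top 0.1422
wrist brass [162 280  26  30 349] knob mid [0.6176 0.0645 0.1976] mean [0.6179 0.065  0.1975] top 0.2002
wrist brass [453 280  28  43 394] knob mid [0.6789 0.0204 0.198 ] mean [0.6797 0.0222 0.1979] top 0.2004
wrist brass [167 325  17  16 127] knob mid [0.6115 0.0559 0.1979] mean [0.6119 0.0558 0.1983] top 0.2004
wrist brass [458 325  15  15 128] knob mid [0.674  0.0137 0.1978] mean [0.6737 0.0137 0.1981] top 0.2005
```

View pics/w4.png

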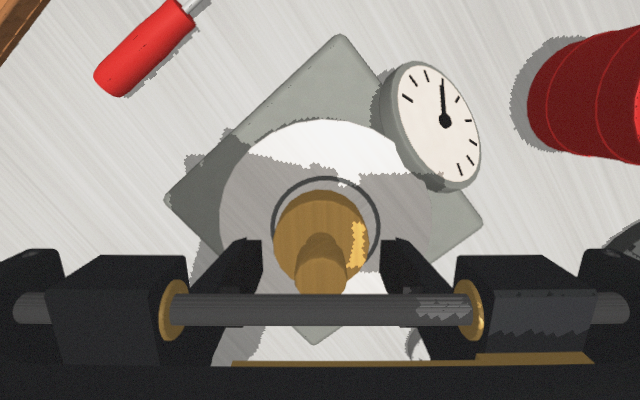

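weight_c stands centred in the circle (322,230) and has settled. I'm regrasping it and carrying it to the tray.

Call:
step_arm:
  increments:
    - [[0,0,0],[0,0,0]]
    - [[0,0,0],[0,0,0]]
    - [[0,0,0],[0,0,0]]
    - [[0,0,0],[0,0,0]]
    - [[0,0,0],[0,0,0]]
    - [[0,0,0],[0,0,0]]
    - [[0,0,0],[0,0,0]]
    - [[0,0,0],[0,0,0]]
    - [[0,0,0],[0,0,0]]
    - [[0,0,0],[0,0,0]]
  fingers: 0

```text
clock: 39.55
tool_pos: [0.6322, 0.0202, 0.1175]
eef_rot: [0.885, 0.466, -0.003, -0.001]
contact_force: [0.9, 0.5, 0.6]
opening: 0.269
finger_force: 40.0
```

Call:
step_arm:
  increments:
    - [[0,0,0.3],[0,0,0]]
    - [[0,0,0.6],[0,0,0]]
    - [[0,0,1],[0,0,0]]
    - [[0,0,1],[0,0,0]]
    - [[0,0,1],[0,0,0]]
    - [[0,0,1],[0,0,0]]
    - [[0,1,0.6],[0,0,0]]
    - [[-0.5,2,0],[0,0,0]]
    - [[-1,2.5,0],[0,0,0]]
    - [[-1.2,2.5,0],[0,0,0]]

```text
clock: 40.55
tool_pos: [0.6051, 0.1019, 0.1729]
eef_rot: [0.885, 0.466, -0.002, -0.001]
contact_force: [-0.4, 0.8, -6.0]
opening: 0.27
finger_force: 40.0
```

Call:
step_arm:
  increments:
    - [[-1.5,2.8,0],[0,0,0]]
    - [[-1.5,2.8,0],[0,0,0]]
    - [[-1.5,2.8,0],[0,0,0]]
    - [[-1.5,2.8,0],[0,0,0]]
    - [[-1.5,2.8,0],[0,0,0]]
    - [[-1.5,2.8,0],[0,0,0]]
    - [[-1.5,2.8,0],[0,0,0]]
    - [[-1.0,2.5,0],[0,0,0]]
    - [[-0.5,1.5,0],[0,0,0]]
    - [[0,0,0],[0,0,0]]

```text
clock: 41.55
tool_pos: [0.4835, 0.3402, 0.1732]
eef_rot: [0.884, 0.468, -0.002, -0.002]
contact_force: [0.6, 0.6, -6.0]
opening: 0.275
finger_force: 40.0
```

Call:
step_arm:
  increments:
    - [[0,-0.2,-1],[0,0,0]]
    - [[0,-0.2,-2],[0,0,0]]
    - [[0,0,-2],[0,0,0]]
    - [[0,0,-2],[0,0,0]]
    - [[0,0,-2],[0,0,0]]
    - [[0,0,-1.4],[0,0,0]]
    - [[0,0,-0.9],[0,0,0]]
    - [[0,0,-0.5],[0,0,0]]
    - [[0,0,-0.3],[0,0,0]]
    - [[0,0,0],[0,0,0]]

```text
clock: 42.55
tool_pos: [0.4855, 0.3323, 0.0517]
eef_rot: [0.885, 0.466, -0.002, -0.0]
contact_force: [0.2, 1.0, -6.7]
opening: 0.273
finger_force: 40.0
```

Call:
step_arm:
  increments:
    - [[0,0,-0.1],[0,0,0]]
    - [[0,0,-0.1],[0,0,0]]
    - [[0,0,-0.1],[0,0,0]]
    - [[0,0,-0.1],[0,0,0]]
    - [[0,0,-0.1],[0,0,0]]
    - [[0,0,-0.1],[0,0,0]]
    - [[0,0,0],[0,0,0]]
    - [[0,0,0],[0,0,0]]
    - [[0,0,0],[0,0,0]]
    - [[0,0,0],[0,0,0]]

```text
clock: 43.55
tool_pos: [0.4853, 0.3323, 0.0463]
eef_rot: [0.885, 0.466, -0.002, -0.0]
contact_force: [-2.3, -1.7, 6.4]
opening: 0.267
finger_force: 40.0
```

Call:
step_arm:
  increments:
    - [[0,0,0],[0,0,0]]
    - [[0,0,0],[0,0,0]]
    - [[0,0,0],[0,0,0]]
    - [[0,0,0],[0,0,0]]
    - [[0,0,0],[0,0,0]]
    - [[0,0,1],[0,0,0]]
    - [[0,0,4],[0,0,0]]
    - [[0,0,5],[0,0,0]]
    - [[0,0,5],[0,0,0]]
    - [[0,0,5],[0,0,0]]
  fingers: 1

```text
clock: 44.55
tool_pos: [0.4848, 0.332, 0.2482]
eef_rot: [0.885, 0.466, -0.003, -0.001]
contact_force: [0.2, 0.5, -0.1]
opening: 1.001
finger_force: 0.0
```

Call:
step_arm:
  increments:
    - [[0.2,-3,0],[0,0,2.5]]
    - [[0.2,-3.6,0],[0,0,2.5]]
    - [[0.2,-3.6,0],[0,0,2.5]]
    - [[0.2,-3.6,0],[0,0,2.5]]
    - [[0.2,-3.6,0],[0,0,2.5]]
    - [[0.2,-3.6,0],[0,0,2.5]]
    - [[0.2,-3.6,0],[0,0,2.5]]
    - [[0.2,-3.6,0],[0,0,2.5]]
    - [[0.2,-3.6,0],[0,0,2.5]]
    - [[0.2,-3.6,0],[0,0,2.5]]

```text
clock: 45.55
tool_pos: [0.5051, -0.0233, 0.2463]
eef_rot: [0.762, 0.647, -0.003, 0.001]
contact_force: [0.2, 0.3, -0.2]
opening: 0.998
finger_force: 0.0
```

Call:
step_arm:
  increments:
    - [[0.2,-3.5,0],[0,0,2.5]]
    - [[0.2,-3.5,0],[0,0,2.5]]
    - [[0.2,-3.5,0],[0,0,2.5]]
    - [[0.2,-3.5,0],[0,0,2.5]]
    - [[0.2,-3.5,0],[0,0,2.5]]
    - [[0.2,-3.5,0],[0,0,2.5]]
    - [[0.2,-3.5,0],[0,0,2.5]]
    - [[0.2,-2.5,0],[0,0,1]]
    - [[0,0,0],[0,0,0]]
    - [[0,0,0],[0,0,0]]

```text
clock: 46.55
tool_pos: [0.5211, -0.2914, 0.2458]
eef_rot: [0.649, 0.761, -0.002, 0.0]
contact_force: [-0.2, 1.1, -0.7]
opening: 1.0
finger_force: 0.0
```

```bash
python3 - <<'E'
from loc import *
st(); p,P=look("top"); cv2.imwrite("pics/t5.png",p[:,:,::-1])
c=r.calibration("wrist");p,d=r.snapshot("wrist")
P=cloud("wrist",d,c);v=p.max(2);z=P[...,2]
m=(z>.142)&(z<.165)&(v<90)&(np.hypot(P[...,0]-.52,P[...,1]+.35)<.11);Q=P[m]
print(m.sum(),cv2.minAreaRect(Q[:,:2].astype(np.float32)*1000),np.median(Q,0))
E
```

```text
t 46.55 tcp [ 0.5211 -0.2914  0.2458] yaw(y) 9.02 zax [-0.002 -0.004 -1.   ] F [-0.2  1.1 -0.7] op 1.0 ff 0.0 q7 -0.08
top brass [191 187  32  90 244] knob mid [0.5319 0.2987 0.0247] mean [0.5088 0.2799 0.0239] top 0.0272
top brass [159 188  30  92 206] knob mid [0.5292 0.3875 0.0241] mean [0.5289 0.4074 0.0234] top 0.0263
top brass [176 195  19  18 207] knob mid [0.6032 0.3518 0.0638] mean [0.6022 0.3524 0.0627] top 0.0657
top brass [182 240  24  21 396] knob mid [0.4838 0.3325 0.0725] mean [0.4846 0.3324 0.0706] top 0.0729
1066 ((518.616943359375, -342.1199645996094), (13.149056434631348, 64.17708587646484), 9.711159706115723) [ 0.51817258 -0.33930376  0.15423525]
```

View pics/t5.png

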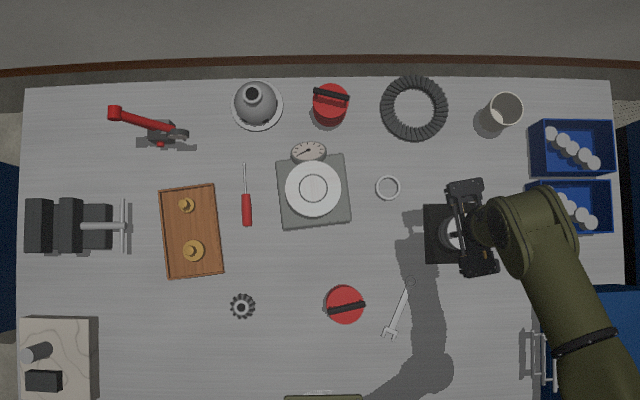

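Both weights are upright in the tray, at (186,205) and (193,250). The canister is where I left it, with the handle at about (0.5205,-0.354). I'm grasping it again.

Call:
step_arm:
  increments:
    - [[0,-2,0],[0,0,0]]
    - [[0,-2,0],[0,0,0]]
    - [[0,-1.6,0],[0,0,0]]
    - [[0,0,-2],[0,0,0]]
    - [[0,0,-2],[0,0,0]]
    - [[0,0,-2],[0,0,0]]
    - [[0,0,-2],[0,0,0]]
    - [[0,0,-2],[0,0,0]]
    - [[0,0,-1.5],[0,0,0]]
    - [[0,0,0],[0,0,0]]

```text
clock: 47.65
tool_pos: [0.5204, -0.3464, 0.1289]
eef_rot: [0.648, 0.761, -0.003, -0.001]
contact_force: [-0.5, 0.3, -0.5]
opening: 0.999
finger_force: 0.0
```

Call:
step_arm:
  increments:
    - [[0,-0.4,-0.1],[0,0,0]]
    - [[0,-0.3,-0.1],[0,0,0]]
    - [[0,0,0],[0,0,0]]
    - [[0,0,0],[0,0,0]]
    - [[0,0,0],[0,0,0]]
    - [[0,0,0],[0,0,0]]
    - [[0,0,0],[0,0,0]]
    - [[0,0,0],[0,0,0]]
    - [[0,0,0],[0,0,0]]
    - [[0,0,0],[0,0,0]]

```text
clock: 48.65
tool_pos: [0.5213, -0.3548, 0.1285]
eef_rot: [0.649, 0.761, -0.003, 0.001]
contact_force: [0.8, 0.3, -0.3]
opening: 0.998
finger_force: 0.0
```

Call:
step_arm:
  increments:
    - [[0,0,0],[0,0,0]]
    - [[0,0,0],[0,0,0]]
    - [[0,0,0],[0,0,0]]
    - [[0,0,0],[0,0,0]]
    - [[0,0,0],[0,0,0]]
    - [[0,0,0],[0,0,0]]
    - [[0,0,0],[0,0,0]]
    - [[0,0,0],[0,0,0]]
    - [[0,0,0],[0,0,0]]
    - [[0,0,0],[0,0,0]]
  fingers: 0
  grip_force: 30

```text
clock: 49.65
tool_pos: [0.5209, -0.3549, 0.1285]
eef_rot: [0.649, 0.761, -0.003, 0.0]
contact_force: [-0.7, -0.0, -0.2]
opening: 0.15
finger_force: 30.0
```

Call:
step_arm:
  increments:
    - [[0,0,0.5],[0,0,0]]
    - [[0,0,1.2],[0,0,0]]
    - [[0,0,1.7],[0,0,0]]
    - [[0,0,1.8],[0,0,0]]
    - [[0,0,1.8],[0,0,0]]
    - [[0,0,1.8],[0,0,0]]
    - [[0,0,1.8],[0,0,0]]
    - [[0,0,1.8],[0,0,0]]
    - [[0,0,1.6],[0,0,0]]
    - [[0,0,0.6],[0,0,0]]

```text
clock: 50.65
tool_pos: [0.5223, -0.3547, 0.2772]
eef_rot: [0.649, 0.761, -0.002, 0.002]
contact_force: [0.6, 0.5, -4.2]
opening: 0.152
finger_force: 30.0
```

Call:
step_arm:
  increments:
    - [[0.3,1,0],[0,0,0]]
    - [[0.6,2,0],[0,0,0]]
    - [[0.8,2.5,0],[0,0,0]]
    - [[0.8,2.5,0],[0,0,0]]
    - [[0.8,2.5,0],[0,0,0]]
    - [[0.8,2.5,0],[0,0,0]]
    - [[0.8,2.5,0],[0,0,0]]
    - [[0.7,2.5,0],[0,0,0]]
    - [[0.7,2.5,0],[0,0,0]]
    - [[0.7,2.5,0],[0,0,0]]

```text
clock: 51.65
tool_pos: [0.5907, -0.1228, 0.2735]
eef_rot: [0.649, 0.761, -0.003, -0.0]
contact_force: [0.3, 0.0, -4.7]
opening: 0.15
finger_force: 30.0
```

Call:
step_arm:
  increments:
    - [[0.7,2.5,0],[0,0,0]]
    - [[0.7,2.5,0],[0,0,0]]
    - [[0.7,2.5,0],[0,0,0]]
    - [[0.7,2.5,0],[0,0,0]]
    - [[0.7,2.5,0],[0,0,0]]
    - [[0.5,1.5,0],[0,0,0]]
    - [[0,0,0],[0,0,0]]
    - [[0,0,0],[0,0,0]]
    - [[0,0,0],[0,0,0]]
    - [[0,0,0],[0,0,0]]

```text
clock: 52.65
tool_pos: [0.6311, 0.0132, 0.2742]
eef_rot: [0.65, 0.76, -0.003, 0.001]
contact_force: [0.3, 0.2, -4.4]
opening: 0.154
finger_force: 30.0
```

Call:
step_arm:
  increments:
    - [[0.1,0.3,-0.5],[0,0,0]]
    - [[0.1,0.3,-0.8],[0,0,0]]
    - [[0,0,-1],[0,0,0]]
    - [[0,0,-1],[0,0,0]]
    - [[0,0,-0.8],[0,0,0]]
    - [[0,0,-0.6],[0,0,0]]
    - [[0,0,-0.4],[0,0,0]]
    - [[0,0,-0.2],[0,0,0]]
    - [[0,0,0],[0,0,0]]
    - [[0,0,0],[0,0,0]]

```text
clock: 53.65
tool_pos: [0.6335, 0.0213, 0.2219]
eef_rot: [0.649, 0.761, -0.002, 0.001]
contact_force: [0.9, -0.4, -4.5]
opening: 0.151
finger_force: 30.0
```

Call:
step_arm:
  increments:
    - [[0,0,-0.2],[0,0,0]]
    - [[0,0,-0.2],[0,0,0]]
    - [[0,0,-0.2],[0,0,0]]
    - [[0,0,-0.2],[0,0,0]]
    - [[0,0,-0.2],[0,0,0]]
    - [[0,0,-0.2],[0,0,0]]
    - [[0,0,-0.2],[0,0,0]]
    - [[0,0,-0.1],[0,0,0]]
    - [[0,0,0],[0,0,0]]
    - [[0,0,0],[0,0,0]]

```text
clock: 54.65
tool_pos: [0.6334, 0.0213, 0.2067]
eef_rot: [0.649, 0.761, -0.003, 0.001]
contact_force: [-0.6, -1.0, -0.2]
opening: 0.15
finger_force: 30.0
```

Unloaded (Fz is about 0), so I release and retreat straight up.

Call:
step_arm:
  increments:
    - [[0,0,-0.1],[0,0,0]]
    - [[0,0,0],[0,0,0]]
    - [[0,0,0],[0,0,0]]
    - [[0,0,0],[0,0,0]]
    - [[0,0,0],[0,0,0]]
    - [[0,0,0],[0,0,0]]
    - [[0,0,0],[0,0,0]]
    - [[0,0,0],[0,0,0]]
    - [[0,0,0],[0,0,0]]
    - [[0,0,0],[0,0,0]]
  fingers: 1

```text
clock: 55.65
tool_pos: [0.6333, 0.0212, 0.2055]
eef_rot: [0.649, 0.761, -0.003, 0.001]
contact_force: [-0.5, -0.8, -0.3]
opening: 0.995
finger_force: 0.0
```

Call:
step_arm:
  increments:
    - [[0,0,1],[0,0,0]]
    - [[0,0,2],[0,0,0]]
    - [[0,0,2.5],[0,0,0]]
    - [[0,0,2.5],[0,0,0]]
    - [[0,0,2],[0,0,0]]
    - [[0,-2.5,0],[0,0,0]]
    - [[-1,-3,0],[0,0,0]]
    - [[-1.5,-3,0],[0,0,0]]
    - [[-1.5,-3,0],[0,0,0]]
    - [[-1.5,-3,0],[0,0,0]]

```text
clock: 56.65
tool_pos: [0.5778, -0.1248, 0.3063]
eef_rot: [0.649, 0.761, -0.002, 0.001]
contact_force: [-0.4, -0.9, -0.4]
opening: 1.001
finger_force: 0.0
```

Call:
step_arm:
  increments:
    - [[-1.5,-3,0],[0,0,0]]
    - [[-1.5,-3,0],[0,0,0]]
    - [[-1.5,-3,0],[0,0,0]]
    - [[-1,-3,0],[0,0,0]]
    - [[0,-2,0],[0,0,0]]
    - [[0,0,0],[0,0,0]]
    - [[0,0,0],[0,0,0]]
    - [[0,0,0],[0,0,0]]
    - [[0,0,0],[0,0,0]]
    - [[0,0,0],[0,0,0]]

```text
clock: 57.65
tool_pos: [0.5236, -0.2626, 0.3058]
eef_rot: [0.648, 0.761, -0.003, 0.001]
contact_force: [0.4, -0.7, 0.4]
opening: 0.999
finger_force: 0.0
```

```bash
python3 - <<'E'
from loc import *
st(); p,P=look("top"); cv2.imwrite("pics/t6.png",p[:,:,::-1])
z=P[...,2];v=p.max(2)
m=(z>.2)&(z<.26)&(v<85)&(np.hypot(P[...,0]-.63,P[...,1]-.02)<.08);Q=P[m]
print("handle",cv2.minAreaRect(Q[:,:2].astype(np.float32)*1000),np.median(Q,0))
E
```

```text
t 57.65 tcp [ 0.5236 -0.2626  0.3058] yaw(y) 9.18 zax [-0.002 -0.005 -1.   ] F [ 0.4 -0.7  0.4] op 0.999 ff 0.0 q7 -0.07
top brass [158 186  34  19  77] knob mid [0.6301 0.3879 0.0259] mean [0.6432 0.3948 0.0237] top 0.027
top brass [178 197  17  16 198] knob mid [0.6033 0.3517 0.0632] mean [0.6023 0.352  0.0626] top 0.0649
top brass [160 196  63  84 755] knob mid [0.4955 0.38   0.0703] mean [0.4955 0.3792 0.0707] top 0.0721
handle ((631.4219360351562, 22.64934730529785), (14.316550254821777, 88.33084106445312), 8.737357139587402) [0.63078485 0.02244018 0.23161096]
```

View pics/t6.png

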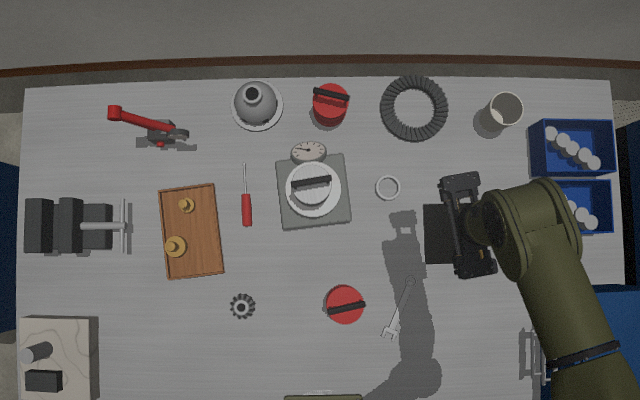

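The canister is centred on the pan at (0.631,0.0225), but weight_c was knocked aside in the tray to (175,246). I'm checking that it stands flat on the floor.

```bash
python3 - <<'E'
from loc import *
p,P=look("top");z=P[...,2]
R=np.hypot(P[...,0]-.4955,P[...,1]-.379)
for n,c0 in(("c",(.4955,.379)),("a",(.603,.352))):
    R=np.hypot(P[...,0]-c0[0],P[...,1]-c0[1])
    for lo,hi,rr in((.024,.042,.030),(.05,.085,.012)):
        m=(R<rr)&(z>lo)&(z<hi);Q=P[m]
        if len(Q)>8:
            q=Q-Q.mean(0);x=np.linalg.lstsq(q[:,:2],q[:,2],rcond=None)[0]
            print(n,len(Q),np.round(np.median(Q,0),4),"ext",np.round(np.ptp(Q,0),4),"slope",np.round(x,3))
cv2.imwrite("pics/t7.png",cv2.resize(p[170:290,145:245,::-1],None,fx=5,fy=5,interpolation=cv2.INTER_CUBIC))
E
```

```text
top brass [210 183  11  80 182] knob mid [0.5581 0.2764 0.0238] mean [0.5509 0.2741 0.0229] top 0.026
top brass [159 194   7  40  67] knob mid [0.5831 0.4205 0.0234] mean [0.5804 0.4211 0.0233] top 0.026
top brass [178 198  19  15 190] knob mid [0.6031 0.3525 0.0637] mean [0.6021 0.3528 0.0632] top 0.0657
top brass [163 233  24  47 458] knob mid [0.4968 0.3798 0.0719] mean [0.4956 0.3791 0.0711] top 0.0726
c 266 [0.4955 0.3738 0.0327] ext [0.052  0.0534 0.0139] slope [-0.007  0.021]
c 76 [0.4955 0.3778 0.071 ] ext [0.0203 0.0227 0.0256] slope [0.191 0.17 ]
a 58 [0.6    0.3438 0.0262] ext [0.0373 0.0348 0.0174] slope [ 0.002 -0.051]
a 73 [0.6021 0.3517 0.0623] ext [0.023  0.0228 0.0175] slope [0.002 0.182]
```

View pics/t7.png

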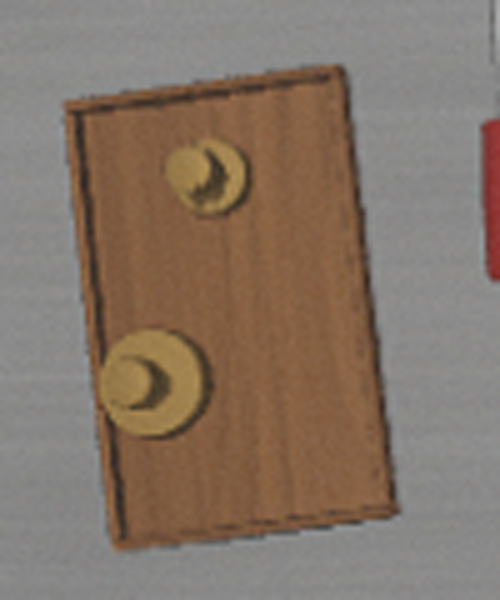

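weight_c stands flat: its foot top is at 32.7 mm and level, its centre is well inside the tray limits, and it is against the wall at crop (155,383). I'm handing the job in.

```bash
python3 -c "
from plant import r
print(r.finish_job())"
```

```text
the job is handed in; nothing more can be done
None
```

The job is handed in: weights a and c (the only ones present) were each checked on the pan and now stand upright in the tray, and the canister is back on the pan about 4 mm off centre; weight_c was knocked aside in the tray but still stands flat on its floor, and the hand-in returned no verdict.

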